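Slide the mixing slab out to its line

TASK

The white glass mixing slab lies on the small grey instrument stand with a little glass dish standing on it. Push the slab along with the fingertips, without lifting it, so that its marked end slides out over the stand's right-hand end, until the line engraved across the slab lies right above that edge of the stand and the slab is square to it. Push gently so that the dish rides along upright, do not touch the dish, and leave everything else where it is.

Things in the scene. Friction and masses are not known exactly. Their poses are not given: they have to be found in the camera images.
- stand: low instrument stand, fixed to the worktop: flat grey laminate top 200 mm (its x) by 260 mm (its y), 12 mm thick, on two steel end panels 30 mm in from the ends; no rims or rails. Origin at the centre of the underside, at worktop height; the upper surface is 70 mm above it. Its y axis runs along its length; its right-hand end (robot's view) is at y = -130 mm.
- stand_edge (a point): middle of the right-hand upper edge of the stand's top (stand y = -130 mm, 70 mm above the worktop), axes as the stand's: the edge runs along x, -y points out over the drop
- slab: loose flat opal-glass mixing slab, white, 90 mm (its x) by 140 mm (its y) by 12 mm thick, about 0.35 kg, lying on the stand. Origin at the centre of its underside. Its marked end, which shall overhang, is at y = -70 mm (towards the stand's right-hand end); its other end, free to be pushed, is at y = +70 mm
- slab_line (a point): middle of the thin dark engraved line that runs right across the slab's top (along slab x), 35 mm from its marked end (slab y = -35 mm), 12 mm above the underside; axes as the slab's. With the line above the edge 35 mm of the slab overhangs
- dish: small waisted glass dappen dish, 31 mm across, 26 mm tall, loose, standing upright on the middle of the slab; origin at the centre of its underside. Not to be touched
- stand_bottle: dark drop bottle with a cap, 26 mm across, 68 mm tall, standing on the rear right part of the stand's top, behind the slab's path; origin at the centre of its underside. To be left alone
- bottle_b: pale drop bottle with a cap, 26 mm across, 68 mm tall, standing on the worktop well to the left of the stand; origin at the centre of its underside. To be left alone
- cast: plaster model of a lower jaw, 58 x 64 x 28 mm, on the worktop to the left of the stand; origin at the centre of its underside. To be left alone
Not all that is in view belongs to the job. There is more than one size of the slab; the job needs the larger.

How it is judged:
At the end, for the whole second after the job is handed in: The engraved line is within 6 mm of the stand's right-hand edge, the slab lies flat on the stand (not lifted), square to it within 0.1 rad and wholly within its 200 mm width, at rest, with the dish standing upright on it (y of slab_line in the frame of stand_edge between -0.006 and 0.006 m and angle between the y axis of slab and the y axis of stand, either way round below 0.1 rad and x of slab in the frame of stand between -0.065 and 0.065 m and z of slab in the frame of stand between 0.067 and 0.073 m and angle between slab's own z axis and vertical below 0.05 rad and linear speed of slab below 0.01 m/s and z of dish in the frame of slab between 0.009 and 0.016 m and x of dish in the frame of slab between -0.04 and 0.04 m and y of dish in the frame of slab between -0.06 and 0.06 m and angle between dish's own z axis and vertical below 0.1 rad); the robot touches nothing.
It fails at once if the slab is lifted off the stand or tips over its edge (z of slab in the frame of stand above 0.078 m or z of slab in the frame of stand below 0.062 m or angle between slab's own z axis and vertical above 0.12 rad).
It fails at once if the robot touches the dish (contact force between any of the arm, the fingers and dish above 0.5 N).
It fails at once if the dish tips (angle between dish's own z axis and vertical above 0.35 rad).
It fails at once if another loose thing is moved (distance of any of stand_bottle, bottle_b, cast from where it was at the start of the episode above 0.015 m).
It also fails if it takes over 40 s, if anything falls off the work surface, if the arm or the gripper's body presses on something with over 40 N, if the wrist force passes 120 N, or if a joint passes its speed limit or range.

ROBOT

A 6-joint arm with a two-finger parallel gripper is mounted at the origin on a cart in front of the work surface, level with it; the furniture and walls round the work are solid. World frame = base frame: x ahead of the robot, y to its left, z up, the work surface at z = 0. Lengths are in m, angles in rad, forces in N, time in s.
With the tool pointing down it reaches from about 0.375 to 0.825 m from the base axis. Payload 5.5 kg.
Tool frame: the origin (TCP) lies on the centre line of the jaws, within the pads' length; the fingertips stand ctrl.tcp_to_tips ahead of it and the grasp point (between the pads) lies 5 mm behind it (ctrl.tcp_to_tips is the distance from the TCP to the fingertips, in m); x points along the fingers, z is the direction in which the jaws open and shut, and the axes are right-handed (so a half turn about x gives the same grasp; the last joint's range is limited). The gripper opens to 85 mm and grips with 20 to 120 N. Pads are 22 mm wide; open, the fingers measure 114 mm over their backs; the gripper's body (76 mm by 85 mm) begins 54 mm behind the grasp point. The pads swing forward as they close: fully open they stand 13 mm farther back than shut.
Start: joints at [1.235, 0.314, -0.047, 1.21, 0, 1.571], TCP at [0.198, 0.566, 0.245] pointing down, gripper open.
Joint ranges: [-2.67, 2.67], [-0.69, 1.73], [-1.03, 1.25], [-2.08, 2.16], [-1.42, 1.45], [-3.14, 3.14]. Speed limits (rad/s): [2.39, 2.39, 3.01, 3.14, 3.14, 3.14].

INTERFACE

Orientations are given as a unit quaternion [w, x, y, z].
In Python, from workcell import ctrl, imaging gives the robot as it stands. The module is installed in compiled form; this text tells all that it offers. Calls block until the motion is done:
- ctrl.move_ptp(position, orientation): joint-space move of the TCP to a pose.
- ctrl.move_l(position, frame=None, vel=0.15, threshold=None): straight line of the TCP; frame=None keeps the orientation; vel is the mean speed in m/s. With threshold (N) it stops when the force on the tool has changed by that much, and returns True; else False.
- ctrl.move_joints(angles): joint-space move.
- ctrl.move_gripper(opening, newtons=None): finger opening in m; newtons is the grip in N (None keeps the last); returns when the fingers have stopped.
- ctrl.dwell(seconds).
- ctrl.solve_ik(position, orientation): joint angles nearest the present ones, or None.
- imaging.snapshot(name): name is "scene" or "side" or "wrist"; returns a dict with "frame" (420x560x3 uint8, red, green, blue), "range_z" (420x560 float32, m along the optical axis (not along the pixel's ray), 0 where there is no reading), "intrinsics" (3x3 intrinsics, pixels), "dist" ([k1, k2, p1, p2, k3] as OpenCV has them; the pictures are not rectified), "rvec" (rotation vector, rad) and "tvec" (3), from world to camera coordinates, as OpenCV has them. Camera axes: x right, y down, z forward; pixel columns grow to the right and rows downward; lengths in m; the calibration is good to about 2 mm. A picture is of the moment at which its call begins.
A pose or a line that the arm cannot do raises ctrl.IKError and nothing moves.
- ctrl.hand_in(): hands the job in, once; it reports no verdict.
Readings, each from a call of its own:
- ctrl.read_time_s(): time.
- ctrl.read_joint_positions(): joint angles.
- ctrl.read_joint_velocities(): joint speeds.
- ctrl.read_tau(): joint torques, N m.
- ctrl.read_ee_pos(): TCP position.
- ctrl.read_eef_rot(): TCP orientation.
- ctrl.read_contact_force(): force on the tool from outside, world axes, zero at the start.
- ctrl.read_wrist_torque(): the same for the moment, N m.
- ctrl.read_grip_width(): finger opening in m.
Only numpy, scipy, OpenCV 4.12 (cv2) and the standard library are available. Lean on these libraries where they do the work, as an engineer would, in place of code of your own. Each camera call takes 0.05 s, during which the arm holds its last target.

## Working session

There is one attempt and no reset: what is moved stays moved. The work goes in short steps, each a Python script; the robot and the scene stay as the last script left them, time stands still between calls to the robot, and variables do not carry over. Pictures are saved under pics/ and viewed, and the job is handed in when it is done.

```bash
mkdir -p pics; cat > h.py <<'E'
import numpy as np, cv2
from workcell import ctrl, imaging
def snap(n,f):
    s=imaging.snapshot(n); cv2.imwrite('pics/'+f+'.png',s['frame'][:,:,::-1]); np.savez('pics/'+f+'.npz',**s); return s
def ray(s,px,z):
    px=np.array(px,float).reshape(-1,1,2)
    u=cv2.undistortPoints(px,s['intrinsics'],s['dist']).reshape(-1,2)
    R=cv2.Rodrigues(s['rvec'])[0]; c=-R.T@s['tvec'].reshape(3)
    d=np.c_[u,np.ones(len(u))]@R
    return c+d*((z-c[2])/d[:,2])[:,None]
def proj(s,P):
    return cv2.projectPoints(np.array(P,float).reshape(-1,1,3),s['rvec'],s['tvec'],s['intrinsics'],s['dist'])[0].reshape(-1,2)
def cloud(s):
    h,w=s['range_z'].shape
    g=np.stack(np.meshgrid(np.arange(w),np.arange(h)),-1).reshape(-1,1,2).astype(float)
    u=cv2.undistortPoints(g,s['intrinsics'],s['dist']).reshape(-1,2)
    z=s['range_z'].reshape(-1,1); R=cv2.Rodrigues(s['rvec'])[0]
    P=(np.c_[u,np.ones(len(u))]*z-s['tvec'].reshape(3))@R
    P[z[:,0]==0]=np.nan
    return P.reshape(h,w,3)
E
python3 - <<'E'
from h import *
for n in ['scene','side','wrist']:
    s=snap(n,n+'0'); R=cv2.Rodrigues(s['rvec'])[0]; print(n,-R.T@s['tvec'].reshape(3),R[2])
print(ctrl.tcp_to_tips,ctrl.read_eef_rot(),ctrl.read_time_s())
E
```

```text
scene [-0.00613447 -0.54795247  0.826357  ] [ 0.48375015  0.47722279 -0.73365128]
side [ 0.33370938 -1.02491197  0.97650344] [ 0.13212963  0.72949362 -0.67110418]
wrist [0.12762826 0.59093604 0.37272501] [ 0.27053795 -0.09542887 -0.95796793]
0.014 [ 0.57614815 -0.40967609  0.57692242  0.40912019] 0.15
```

View pics/scene0.png

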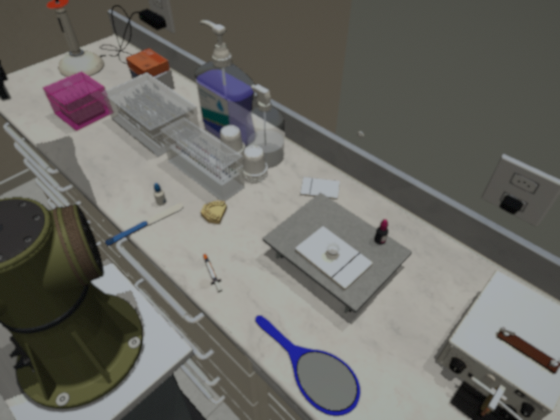

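View pics/side0.png

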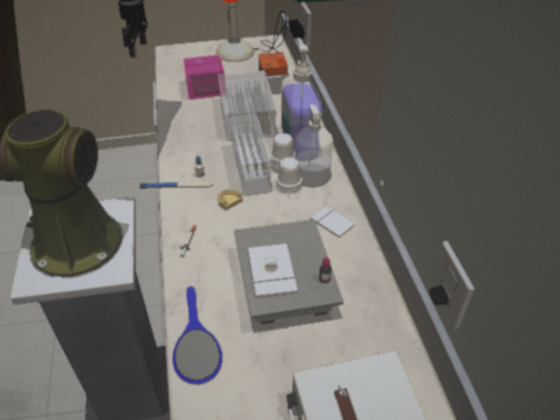

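View pics/wrist0.png

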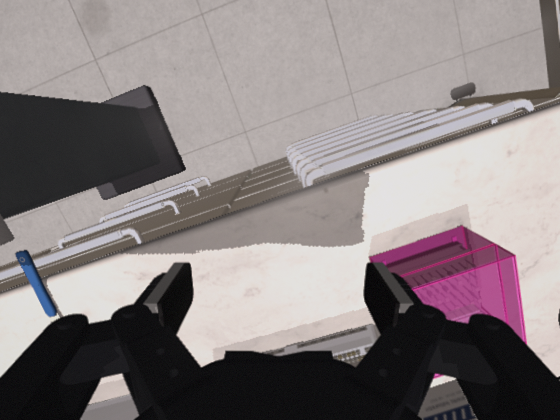

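The scene view shows the stand at about (265–410, 197–300). The slab is on it at (295–372, 228–286), with its line near (350, 267), the dish at (333, 251) and the dark bottle at (381, 232). The smaller slab at (320, 187) is on the worktop and isn't part of the job. Next I'll measure.

```bash
cat > m.py <<'E'
from h import *
def rect(s,mask,z):
    c=max(cv2.findContours(mask.astype(np.uint8),cv2.RETR_EXTERNAL,cv2.CHAIN_APPROX_NONE)[0],key=cv2.contourArea)
    P=ray(s,c.reshape(-1,2),z)[:,:2].astype(np.float32)
    return cv2.minAreaRect(P*1000),P
def slabmask(s,C):
    f=s['frame'].astype(int); 
    m=(C[...,2]>.072)&(C[...,2]<.115)&(f.min(2)>150)&(C[...,0]>.35)&(C[...,0]<.8)&(abs(C[...,1])<.5)
    m=cv2.morphologyEx(m.astype(np.uint8),cv2.MORPH_OPEN,np.ones((3,3)))
    return cv2.morphologyEx(m,cv2.MORPH_CLOSE,np.ones((9,9)))
if __name__=='__main__':
  for n in ['scene','side']:
    s=dict(np.load(f'pics/{n}0.npz')); C=cloud(s); f=s['frame']
    m=slabmask(s,C)
    r,_=rect(s,m,.082); print(n,'slab',r, np.nanmedian(C[...,2][m>0]))
    st=(C[...,2]>.055)&(C[...,2]<.105)&(C[...,0]>.35)&(C[...,0]<.8)&(C[...,1]>-.4)&(C[...,1]<.15)
    st=cv2.morphologyEx(st.astype(np.uint8),cv2.MORPH_OPEN,np.ones((5,5)))
    r,_=rect(s,st,.07); print(n,'stand',r, np.nanmedian(C[...,2][st>0]))
    o=f[:,:,::-1].copy(); o[m>0,2]=255; o[(st>0)&(m==0),1]=255
    cv2.imwrite(f'pics/m_{n}.png',cv2.resize(o[150:340,200:430],None,fx=3,fy=3))
    big=cv2.resize(f[150:340,200:430,::-1],None,fx=3,fy=3,interpolation=cv2.INTER_CUBIC); cv2.imwrite(f'pics/z_{n}.png',big)
E
python3 m.py
```

```text
scene slab ((470.4507141113281, -245.7093505859375), (138.25735473632812, 88.38931274414062), 88.27372741699219) 0.08303116938854718
scene stand ((501.646484375, -229.01419067382812), (204.97645568847656, 261.62054443359375), 0.04782663658261299) 0.07229228856599355
side slab ((469.472900390625, -244.9752960205078), (140.47413635253906, 90.29853820800781), 88.11637115478516) 0.08382470497579822
side stand ((503.0283508300781, -229.4136199951172), (202.0980224609375, 266.8359375), 0.28367605805397034) 0.07335480818851212
```

View pics/m_scene.png

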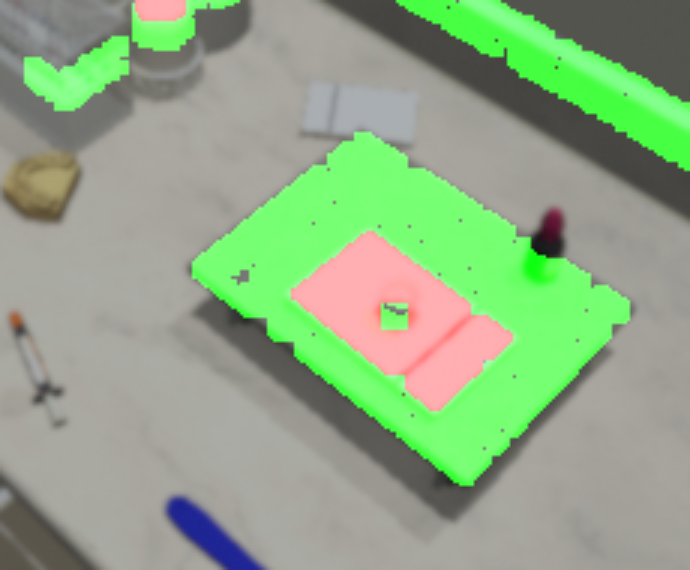

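View pics/m_side.png

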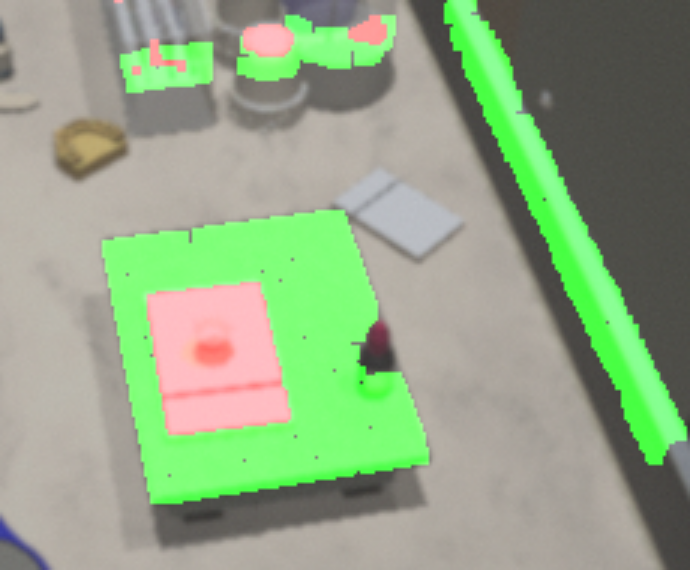

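View pics/z_side.png

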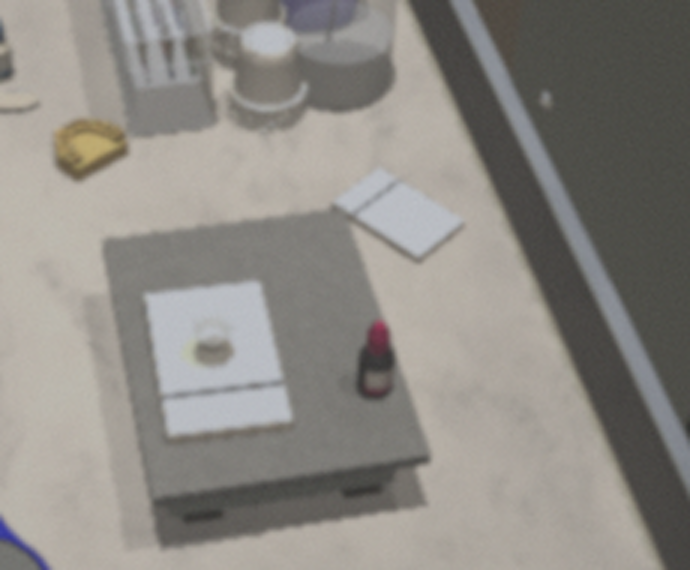

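Both views agree. The slab centre is near (0.470, -0.245) and it is turned by about 0.03 rad. The stand runs along y, spanning about 202–205 × 262–267 mm including a bit of its side faces. Next I'll get the right edge, left edge and engraved line from brightness profiles at the known heights.

```bash
cat > prof.py <<'E'
from h import *
def prof(s,xs,y0,y1,z):
    ys=np.arange(y0,y1,.0005); g=cv2.GaussianBlur(cv2.cvtColor(s['frame'],cv2.COLOR_RGB2GRAY),(0,0),.8).astype(np.float32)
    out=[]
    for x in xs:
        p=proj(s,np.c_[np.full(len(ys),x),ys,np.full(len(ys),z)]).astype(np.float32)
        out.append(cv2.remap(g,p[:,0].reshape(1,-1),p[:,1].reshape(1,-1),cv2.INTER_LINEAR)[0])
    return ys,np.array(out)
def edge(s,xs,y0,y1,z,sign):
    ys,o=prof(s,xs,y0,y1,z); d=np.gradient(cv2.GaussianBlur(o,(9,1),0),axis=1)*sign
    return ys[d.argmax(1)]
def line(s,xs,y0,y1,z):
    ys,o=prof(s,xs,y0,y1,z); return ys[o.argmin(1)]
def fit(xs,y):
    a=np.polyfit(xs,y,1); r=y-np.polyval(a,xs); k=abs(r-np.median(r))<.0025
    return np.polyfit(xs[k],y[k],1),k.sum()
E
cat > p1.py <<'E'
from prof import *
for n in ['scene','side']:
    s=dict(np.load(f'pics/{n}0.npz'))
    xs=np.arange(.42,.59,.005)
    for nm,y0,y1,z,sg in [('right',-.385,-.335,.07,1),('left',-.125,-.075,.07,1)]:
        a,k=fit(xs,edge(s,xs,y0,y1,z,sg)); print(n,nm,'y@.5',np.polyval(a,.5),'slope',a[0],k,len(xs))
    xl=np.arange(.432,.508,.003)
    a,k=fit(xl,line(s,xl,-.30,-.262,.082)); print(n,'line',np.polyval(a,.47),a[0],k,len(xl))
    for nm,y0,y1,sg,z in [('mark',-.33,-.295,1,.082),('back',-.195,-.155,-1,.082)]:
        a,k=fit(xl,edge(s,xl,y0,y1,z,sg)); print(n,nm,np.polyval(a,.47),a[0],k)
E
python3 p1.py
```

```text
scene right y@.5 -0.3559401069518717 slope 0.01721925133689849 34 34
scene left y@.5 -0.09724697580645157 slope 0.002217741935483876 31 34
scene line -0.28037817663817655 -0.02558404558404563 26 26
scene mark -0.31589772079772066 -0.026210826210825995 26
scene back -0.17565019943019936 -0.031168091168091158 26
side right y@.5 -0.3559343773873187 slope 0.003162719633307674 34 34
side left y@.5 -0.09533032849503441 slope 0.0027196333078686893 34 34
side line -0.27901424501424493 -0.02849002849002834 26 26
side mark -0.31530250712250696 -0.028091168091168624 26
side back -0.17474176638176628 -0.021994301994302166 26
```

The edge is at y = -0.356 and the line at -0.280, so the push is about 76 mm. The left edge confirms it (length 259–261 mm against 260), and line to marked end measures 35.5–36.3 mm against 35. I'll push with both fingertips spread across the back end so they square the slab. Before moving, I'll check the sweep for obstacles and the IK.

```bash
cat >> h.py <<'E'
from scipy.spatial.transform import Rotation as Rt
def quat(sgn,yaw=0):
    z=np.array([np.cos(yaw),np.sin(yaw),0])*sgn; x=np.array([0,0,-1.]); y=np.cross(z,x)
    q=Rt.from_matrix(np.c_[x,y,z]).as_quat(); return [q[3],q[0],q[1],q[2]]
E
python3 - <<'E'
from h import *
for n in ['scene','side']:
    C=cloud(dict(np.load(f'pics/{n}0.npz'))).reshape(-1,3); C=C[~np.isnan(C[:,0])]
    r=np.hypot(C[:,0],C[:,1]); a=np.degrees(np.arctan2(C[:,1],C[:,0]))
    for lo in range(-40,80,10):
        k=(a>lo)&(a<lo+10)&(r>.4)&(r<.85)
        print(n,lo,[round(float(C[k&(r>b)&(r<b+.1)][:,2].max(initial=0)),2) for b in (.4,.5,.6,.7)])
for sg in (1,-1):
    for p in [(.47,-.14,.25),(.47,-.14,.09),(.47,-.24,.09)]: 
        j=ctrl.solve_ik(p,quat(sg)); print(sg,p,None if j is None else np.round(j,2))
E
```

```text
scene -40 [0.08, 0.09, 0.08, 0.1]
scene -30 [0.09, 0.11, 0.14, 0.01]
scene -20 [0.08, 0.08, 0.07, 0.5]
scene -10 [0.01, 0.07, 0.07, 0.48]
scene 0 [0.03, 0.09, 0.16, 0.45]
scene 10 [0.12, 0.12, 0.23, 0.41]
scene 20 [0.12, 0.12, 0.23, 0.33]
scene 30 [0.07, 0.12, 0.12, 0.32]
scene 40 [0.01, 0.1, 0.11, 0.11]
scene 50 [0.01, 0.01, 0.1, 0.11]
scene 60 [0.01, 0.31, 0.3, 0.12]
scene 70 [0.0, 0.29, 0.28, 0.01]
side -40 [0.09, 0.09, 0.08, 0.1]
side -30 [0.09, 0.11, 0.14, 0.01]
side -20 [0.08, 0.09, 0.08, 0.65]
side -10 [0.01, 0.07, 0.08, 0.62]
side 0 [0.03, 0.57, 0.56, 0.57]
side 10 [0.12, 0.12, 0.23, 0.52]
side 20 [0.12, 0.12, 0.23, 0.34]
side 30 [0.07, 0.12, 0.12, 0.32]
side 40 [0.01, 0.11, 0.11, 0.11]
side 50 [0.01, 0.01, 0.1, 0.11]
side 60 [0.01, 0.42, 0.41, 0.12]
side 70 [0.0, 0.42, 0.41, 0.01]
1 (0.47, -0.14, 0.25) [-0.29  0.11 -0.3   1.17  0.    1.28]
1 (0.47, -0.14, 0.09) [-0.29  0.23 -0.53  0.8   0.    1.28]
1 (0.47, -0.24, 0.09) [-0.47  0.3  -0.45  0.83  0.    1.1 ]
-1 (0.47, -0.14, 0.25) [-0.29  0.11 -0.3   1.17  0.   -1.86]
-1 (0.47, -0.14, 0.09) [-0.29  0.23 -0.53  0.8   0.   -1.86]
-1 (0.47, -0.24, 0.09) [-0.47  0.3  -0.45  0.83  0.   -2.04]
```

```bash
python3 - <<'E'
from h import *
a=1.235; q0=ctrl.read_eef_rot()
ctrl.move_l([.5*np.cos(a),.5*np.sin(a),.30],vel=.2)
ctrl.move_ptp([.47,-.13,.25],quat(1))
ctrl.move_gripper(.05)
ctrl.move_l([.47,-.13,.11],vel=.15)
print(ctrl.read_ee_pos(),ctrl.read_contact_force(),ctrl.read_time_s(),ctrl.read_grip_width())
hit=ctrl.move_l([.47,-.13,.074],vel=.02,threshold=3)
print(hit,ctrl.read_ee_pos(),ctrl.read_contact_force(),ctrl.read_time_s())
E
```

```text
[ 0.47063489 -0.13017072  0.11073596] [-0.86008259  0.40638939  0.85067334] 4.8 0.049890096155778205
True [ 0.46991007 -0.12996813  0.08098625] [-0.85975242  0.31010954  4.94654179] 6.1083
```

Touched the stand at TCP z 0.081, so the tips are 11 mm ahead at this opening. I'll raise 4.5 mm and approach the slab until contact.

```bash
python3 - <<'E'
from h import *
ctrl.move_l([.47,-.13,.0855],vel=.03)
print(ctrl.read_contact_force())
hit=ctrl.move_l([.47,-.172,.0855],vel=.02,threshold=1.0)
print(hit,ctrl.read_ee_pos(),ctrl.read_contact_force(),ctrl.read_time_s())
for n in ('side','scene'): s=snap(n,n+'1')
s=snap('side','side1'); cv2.imwrite('pics/z1.png',cv2.resize(s['frame'][150:340,200:430,::-1],None,fx=3,fy=3))
E
```

```text
[ 0.71414517 -0.29470212  0.25898853]
True [ 0.46959775 -0.16541153  0.08510763] [0.22921577 0.47834499 0.13870249] 8.0
```

View pics/z1.png

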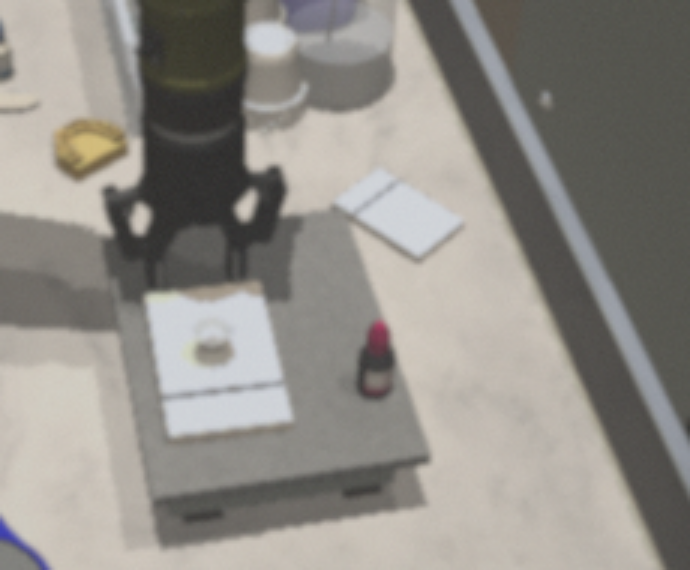

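The fingertips are at the slab's back end, near (150, 285) and (240, 280) in the zoom. The dish is upright. Pushing most of the way, then measuring.

```bash
cat > chk.py <<'E'
from prof import *
def chk(tag,yl):
    for n in ['scene','side']:
        s=snap(n,n+tag)
        xl=np.arange(.434,.506,.003); o=[]
        a,k=fit(xl,line(s,xl,yl-.02,yl+.02,.082)); print(n,'line y@.47',np.polyval(a,.47).round(4),'slope',a[0].round(3),k)
        m,k=fit(xl,edge(s,xl,yl-.055,yl-.02,.082,1)); print('  mark end',np.polyval(m,.47).round(4),m[0].round(3),k)
    s=imaging.snapshot('side'); cv2.imwrite(f'pics/z{tag}.png',cv2.resize(s['frame'][150:340,200:430,::-1],None,fx=3,fy=3))
E
python3 - <<'E'
from chk import *
ctrl.move_l([.47,-.226,.0855],vel=.02)
print(ctrl.read_ee_pos(),ctrl.read_contact_force(),ctrl.read_time_s())
chk('2',-.342)
E
```

```text
[ 0.46998589 -0.22597958  0.08549752] [-0.09454735  1.13570416 -1.37561137] 11.3417
scene line y@.47 -0.3406 slope 0.005 25
  mark end -0.3754 0.036 25
side line y@.47 -0.3389 slope -0.006 25
  mark end -0.3755 0.007 25
```

View pics/z2.png

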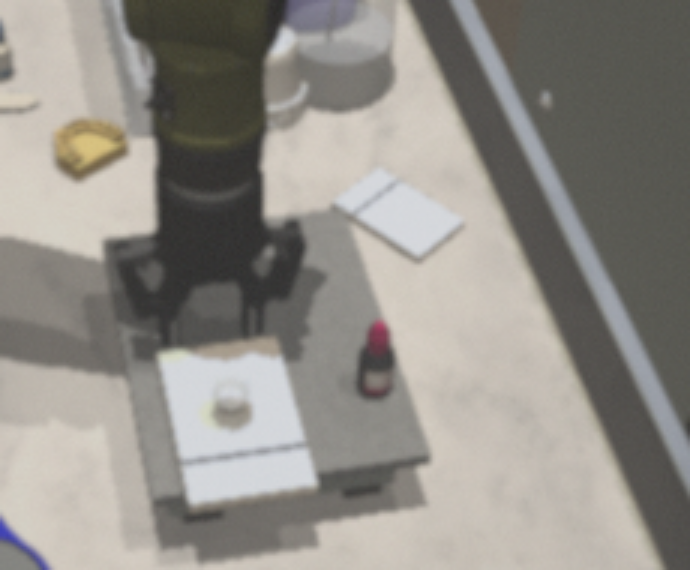

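The slab is now square and the dish is upright in the middle. The line is 15.3 mm (scene) and 17.0 mm (side) short of the edge, so I'll push 16 mm more.

```bash
python3 - <<'E'
from chk import *
ctrl.move_l([.47,-.242,.0855],vel=.015)
ctrl.dwell(.3)
print(ctrl.read_ee_pos(),ctrl.read_contact_force())
ctrl.move_l([.47,-.215,.0855],vel=.03)
ctrl.move_l([.47,-.13,.16],vel=.12)
ctrl.move_l([.47,-.05,.25],vel=.15)
print(ctrl.read_time_s())
chk('3',-.356)
from m import *
for n in ['scene','side']:
    s=dict(np.load(f'pics/{n}3.npz')); print(rect(s,slabmask(s,cloud(s)),.082)[0])
    xs=np.r_[np.arange(.405,.417,.002),np.arange(.53,.59,.005)]
    a,k=fit(xs,edge(s,xs,-.375,-.335,.07,1)); print(n,'edge',np.polyval(a,.47),a[0],k,len(xs))
    xs=np.arange(.434,.506,.003); a,k=fit(xs,edge(s,xs,-.27,-.235,.082,-1)); print(' back',np.polyval(a,.47),a[0],k)
E
```

```text
[ 0.47005311 -0.24211431  0.08556585] [-0.56426084  0.59600386  0.22476929]
16.1
scene line y@.47 -0.3567 slope -0.001 25
  mark end -0.3916 0.032 25
side line y@.47 -0.355 slope -0.002 25
  mark end -0.3912 0.002 25
((473.0126953125, -322.10711669921875), (140.1393585205078, 89.3689193725586), 89.97602844238281)
scene edge -0.3559259586044631 0.014010514319327047 18 18
 back -0.25189999999999996 -0.00012820512820485962 25
((472.6600341796875, -320.9254150390625), (91.05301666259766, 140.48077392578125), 0.11557580530643463)
side edge -0.3562248630565053 0.005141355097239217 18 18
 back -0.25067999999999996 -0.007820512820512713 25
```

View pics/z3.png

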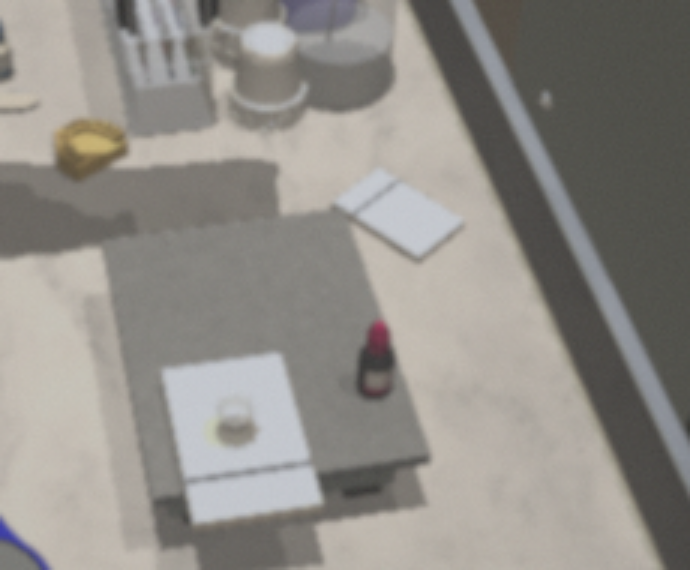

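View pics/scene3.png

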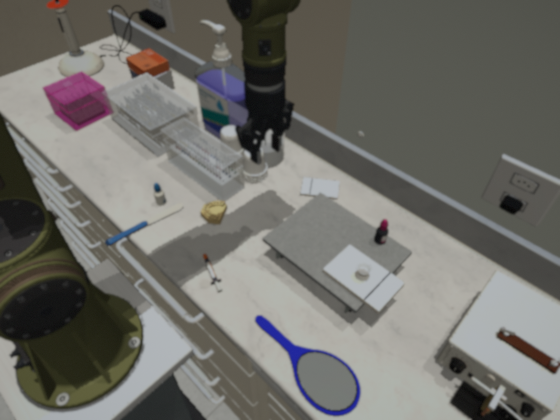

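The line is within about 1 mm of the edge in both views (-0.8 and +1.2 mm). The slab is square, the dish upright, the bottles and cast in place, and the arm clear.

```bash
python3 -c "
from h import *
ctrl.hand_in()"
```

```text
the job is handed in; nothing more can be done
```

I pushed the slab about 76 mm with both fingertips spread across its back end, in two slow pushes. I then backed the arm well clear and handed the job in, about 16 s into the 40 s allowed. Hand-in reports no verdict, so the figures below are my own last measurements.

| Check | Scene camera | Side camera |
|---|---|---|
| Engraved line relative to the stand edge (limit ±6 mm) | -0.8 mm | +1.2 mm |
| Slope of the line (limit 0.1 rad) | -0.001 rad | -0.002 rad |

- **Slab:** its centre is at about x = -0.03 m in the stand's frame, inside the ±0.065 m limit. It looked flat in the pictures, though I didn't measure its height or tilt after the push.
- **Dish and other things:** in the pictures the dish stands upright in the middle of the slab, and both bottles and the cast are where they were. I didn't measure their positions.
- **Forces:** the force readings I took stayed below about 5 N, the highest when touching down on the stand to find the tip height.
- **Disagreements:** the two cameras differ by about 2 mm on the line's position, which matches the calibration accuracy. The scene camera also gave slopes of 0.014 rad for the stand edge and 0.032 rad for the slab's marked end, against 0.005 and 0.002 rad from the side camera. I think the scene camera was picking up shadow or side faces there; either way they are within the 0.1 rad limit.

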